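# Stand the necked test bar upright in its bin

## Robot

A 7-joint arm with a two-finger parallel gripper is mounted at the origin on the work surface. World frame = base frame: x ahead of the robot, y to its left, z up, the work surface at z = 0. Lengths are in mm, angles in rad, forces in N, time in s.
With the tool pointing down it reaches from about 400 to 875 mm from the base axis. Payload 19.3 kg.
Tool frame: the origin (TCP) lies at the very end of the fingers, on their centre line; the grasp point (between the pads) lies 19 mm behind it (grip_point_offset is the z of the grasp point in the tool frame, in mm); z points along the fingers, y is the line along which they close (so a half turn about z gives the same grasp; the last joint's range is limited). The gripper opens to 85 mm and grips with 20 to 120 N. Pads are 22 mm wide; open, the fingers measure 114 mm over their backs; the gripper's body (76 mm by 85 mm) begins 54 mm behind the grasp point. The pads swing forward as they close: fully open they stand 13 mm farther back than shut.
Start: joints at [1.09, 0.521, -0.036, 1.599, 0.021, 1.021, -0.113], TCP at [249.561, -573.004, 231.291] pointing down, gripper open.
Joint ranges: [-2.91, 2.91], [-0.3, 2.13], [-1.5, 1.42], [0.17, 2.43], [-1.26, 4.41], [0.16, 1.93], [-2.52, 2.52]. Speed limits (rad/s): [1.89, 1.89, 2.39, 2.39, 3.01, 3.01, 3.01].

## Interface

Orientations are given as a 3x3 rotation matrix whose columns are the frame's x, y, z axes.
In Python, from workcell import movep, movel, goto_joints, open_gripper, clamp, wait, inverse_kinematics, read_state, camera, PlanningError, finish_job, grip_point_offset gives the robot as it stands. Calls block until the motion is done:
- movep(position, orientation): joint-space move of the TCP to a pose.
- movel(position, frame=None, max_speed=150, guard=None): straight line of the TCP; frame=None keeps the orientation; max_speed is the mean speed in mm/s. With guard (N) it stops when the force on the tool has changed by that much, and returns True; else False.
- goto_joints(angles): joint-space move.
- open_gripper() and clamp(): open the fingers fully, or close them until they stop; the grip force is fixed at half the most.
- wait(seconds).
- inverse_kinematics(position, orientation): joint angles nearest the present ones, or None.
- read_state(): the state.
- camera(name): name is "scene" or "top" or "wrist"; returns a dict with "image" (400x640x3 uint8, blue, green, red), "range_z" (400x640 float32, mm along the optical axis (not along the pixel's ray), 0 where there is no reading), "fx", "fy", "cx", "cy" (pixels), "cam_to_world" (4x4, takes a point from camera to world coordinates). Camera axes: x right, y up, looking along -z (the intrinsics and any distortion apply to the point x, -y, -z); pixel columns grow to the right and rows downward; lengths in mm; the calibration is good to about 2 mm. A picture is of the moment at which its call begins.
A pose or a line that the arm cannot do raises PlanningError and nothing moves.
- finish_job(): hands the job in; it is judged then, once.
The state is a dict: "time": time; "qpos": joint angles; "qvel": joint speeds; "joint_efforts": joint torques, N m; "eef_pos": TCP position; "tool_rot": TCP orientation; "ft_force": force on the tool from outside, world axes, zero at the start; "torque": the same for the moment, N m; "finger_gap": finger opening in mm; "gripper_force": force on a finger pad.
Only numpy, scipy, OpenCV 4.12 (cv2) and the standard library are available. Lean on these libraries where they do the work, as an engineer would, in place of code of your own. Each camera call takes 0.05 s, during which the arm holds its last target. There are 200 camera calls.

## Task

Three aluminium test bars lean in the bays of the specimen bin. Tip the necked one (thin in the middle, thick at both ends) upright inside its own bay, without taking it out of the bin, set it down gently on its foot about midway between the wall it leans on and the wall opposite, and let go so that it stands by itself. Leave the other two bars leaning as they are.

Things in the scene. Friction and masses are not known exactly. Their poses are not given: they have to be found in the camera images.
- bin: Black open bin, fixed: outside 264 (x) x 134 (y) x 116 mm (z); walls, dividers and floor 6 mm thick, 110 mm deep. Two full-height dividers make three bays in a row along x, each 80 (x) x 122 mm (y) inside, centres at x = -86, 0, +86 mm. Origin: centre of the underside, z up; yaw about 0, up to 25 degrees either way, so its +y side faces the robot's left.
- necked_bar: Round aluminium bar 200 mm long, 0.45 kg: two ends 38 mm in diameter, 60 mm long, and a neck 24 mm in diameter, 80 mm long. Origin: centre of the foot face; z along the bar to the top. In any one bay, it leans 40 degrees from vertical towards bin +y: foot in the corner of floor and -y wall, underside on the rim of the +y wall, top end about 55 mm past that rim.
- plain_bar: Bystander: plain round aluminium bar, 38 mm in diameter over its whole 200 mm. Origin and z axis as for the necked bar. It leans in another bay in the same way.
- square_bar: Bystander: square aluminium bar, 38 x 38 x 200 mm. Origin and z axis as for the necked bar. It leans in another bay in the same way.
There are look-alikes about, which are no part of the job. What is shaped like the necked_bar but orange or red is not meant.

How it is judged:
By the outcome, as a careful person would: the job done as asked, in the order asked, and still so for the second after the job is handed in, with the robot touching nothing.
It also fails if it takes over 38 s, if anything falls off the work surface, if the arm or the gripper's body presses on something with over 40 N, if the wrist force passes 120 N, or if a joint passes its speed limit or range.

## Working session

There is one attempt and no reset: what is moved stays moved. The work goes in short steps, each a Python script; the robot and the scene stay as the last script left them, time stands still between calls to the robot, and variables do not carry over. Pictures are saved under pics/ and viewed, at most 10 in all, crops included, and the job is handed in when it is done.

```bash
mkdir -p pics; ls; python3 - <<'E'
from workcell import *
import cv2,numpy as np
for n in("scene","top"):
    c=camera(n);cv2.imwrite(f"pics/{n}0.png",c["image"]);np.savez(f"{n}0.npz",**{k:v for k,v in c.items()})
    print(n,c.keys(),c["fx"],c["fy"],c["cx"],c["cy"],np.round(c["cam_to_world"],3))
s=read_state();print(s, grip_point_offset)
E
```

```text
pics
scene dict_keys(['image', 'range_z', 'fx', 'fy', 'cx', 'cy', 'cam_to_world']) 427.72144028310356 427.72144028310356 318.73760273562624 199.00309563668526 [[-3.79000e-01 -5.77000e-01  7.24000e-01  1.21349e+03]
 [ 9.25000e-01 -2.21000e-01  3.08000e-01  3.83489e+02]
 [-1.80000e-02  7.86000e-01  6.18000e-01  6.82276e+02]
 [ 0.00000e+00  0.00000e+00  0.00000e+00  1.00000e+00]]
top dict_keys(['image', 'range_z', 'fx', 'fy', 'cx', 'cy', 'cam_to_world']) 469.98395530055797 469.98395530055797 321.54079183562953 199.13871896539365 [[-2.100000e-02  9.810000e-01 -1.910000e-01  2.584390e+02]
 [-1.000000e+00 -1.600000e-02  2.600000e-02  7.662200e+01]
 [ 2.200000e-02  1.920000e-01  9.810000e-01  1.028884e+03]
 [ 0.000000e+00  0.000000e+00  0.000000e+00  1.000000e+00]]
{'time': 0.1, 'qpos': array([ 1.08980409,  0.52195045, -0.0363304 ,  1.59992888,  0.02117319,
        1.02108866, -0.11280597]), 'qvel': array([ 0.00018229, -0.00055783, -0.00052887, -0.00334823, -0.00013027,
        0.00199487, -0.00014251]), 'joint_efforts': array([ 4.33655092e-03, -9.28486490e+01,  1.98423207e+00, -3.70533729e+01,
        1.80535245e-02,  5.21909416e-03,  9.63590765e-05]), 'eef_pos': array([ 249.44789395, -572.74725608,  230.79362704]), 'tool_rot': array([[ 9.16816232e-01,  3.99309161e-01, -4.35996006e-04],
       [ 3.99309397e-01, -9.16815801e-01,  8.90722297e-04],
       [-4.40544538e-05, -9.90725963e-04, -9.99999508e-01]]), 'ft_force': array([ 0.00481581, -0.02583918, -0.14149909]), 'torque': array([-0.00464841,  0.03374432, -0.0225839 ]), 'gripper_force': 0.0, 'finger_gap': 85.27226339891756} -18.700000000000003
```

View pics/scene0.png

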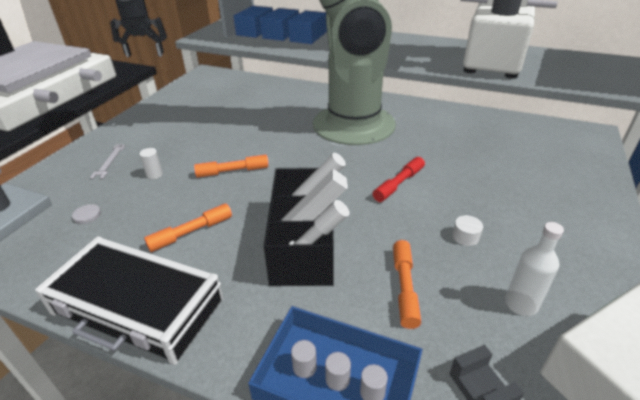

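View pics/top0.png

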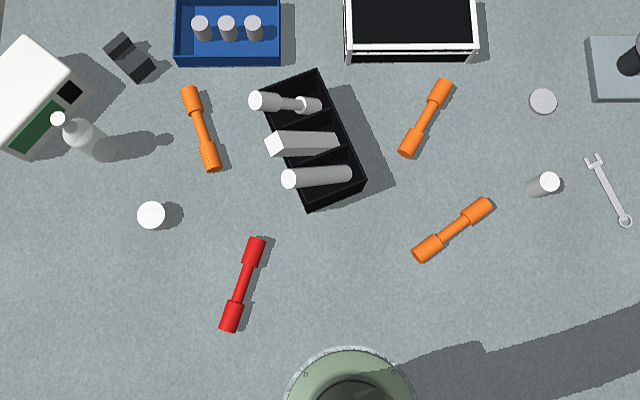

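Look-alikes: orange necked bars at top-view (200,128), (425,118), (452,230), a red one at (242,285); silver bars in the bin: necked (285,102), square (300,142), plain (315,177). My choice is the silver one with the thin middle at (285,102), in the far bay (+x). I'll check it in a crop and fit the bin and bar.

```bash
cat > h.py <<'E'
import numpy as np,cv2
def cloud(c):
    z=c["range_z"];v,u=np.mgrid[:400,:640]
    P=np.stack([(u-c["cx"])/c["fx"]*z,-(v-c["cy"])/c["fy"]*z,-z,np.ones_like(z)],-1)
    return (P@c["cam_to_world"].T)[...,:3]
E
python3 - <<'E'
from h import *
c=np.load("top0.npz");P=cloud(c);im=c["image"]
cv2.imwrite("pics/crop.png",cv2.resize(im[60:220,230:380],None,fx=3.6,fy=3.6,interpolation=cv2.INTER_CUBIC))
roi=np.zeros((400,640),bool);roi[66:216,240:370]=True
dark=im.max(2)<60
tab=P[300:340,100:200];print("table z",np.median(tab[...,2]),tab[...,2].std())
m=roi&dark&(P[...,2]>108)&(P[...,2]<124)&(c["range_z"]>0)
R=P[m];print(m.sum(),np.median(R[:,2]))
r=cv2.minAreaRect(R[:,:2].astype(np.float32));print("rim rect",r,cv2.boxPoints(r))
b=roi&(im.min(2)>110)&(P[...,2]>90)
n,l,st,ce=cv2.connectedComponentsWithStats(b.astype(np.uint8))
for i in range(1,n):
    if st[i,4]<50: continue
    Q=P[l==i];mu=Q.mean(0);w=np.linalg.svd(Q-mu,full_matrices=False)[2][0];w*=np.sign(w[2])
    print(st[i],mu.round(1),w.round(3),"tilt",np.degrees(np.arccos(w[2])),"yaw dir",np.degrees(np.arctan2(w[1],w[0]))-90,Q.max(0))
E
```

```text
table z -0.6563626912967493 65.00939675076037
976 114.4429697698464
rim rect ((572.3452758789062, 70.17210388183594), (264.5729675292969, 134.19796752929688), 21.80719566345215) [[424.59912  83.32706]
 [474.45154 -41.26759]
 [720.09143  57.01715]
 [670.239   181.6118 ]]
[248  91  48  20 688] [626.1 152.3 157.4] [-0.382  0.001  0.924] tilt 22.434885198151214 yaw dir 89.88584177329756 [ 658.1270927   193.55448139 1028.88423482]
[264 130  57  28 932] [545.7 111.7 153. ] [-0.326  0.155  0.933] tilt 21.13460129326791 yaw dir 64.54083624347766 [ 584.79783097  162.34364313 1028.88423482]
[281 167  51  22 856] [474.3  83.9 150.4] [-0.254  0.161  0.954] tilt 17.481144582595107 yaw dir 57.64011750429293 [ 508.6115012   129.76202601 1028.88423482]
```

View pics/crop.png

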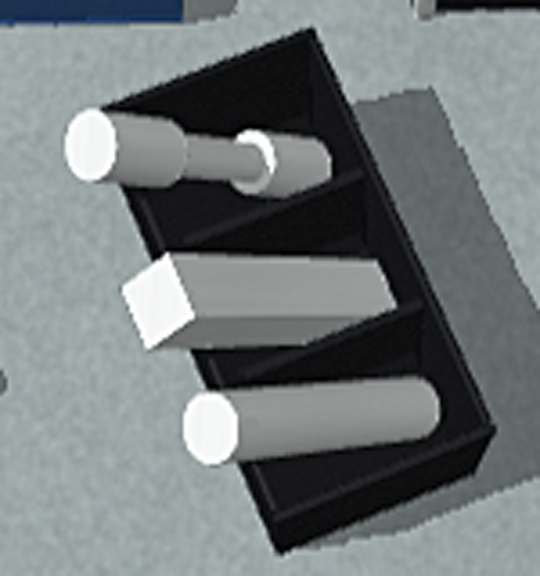

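The crop confirms it: the bar at (200,155) in the crop is silver and thin in the middle, in the far bay (+x). The rim fit measures 264.6 x 134.2 mm, which matches the given size, at yaw 21.8°. Next I'll fit the bar's axis in the bin frame and check the IK.

```bash
cat >> h.py <<'E'
a=np.radians(21.807)
B=np.array([[np.cos(a),-np.sin(a),0],[np.sin(a),np.cos(a),0],[0,0,1]]);O=np.array([572.35,70.17,0])
def w(p): return O+B@np.asarray(p,float)
def inb(P): return (P-O)@B
def axis(th,yaw=0): return np.array([-np.sin(th)*np.sin(yaw),np.sin(th)*np.cos(yaw),np.cos(th)])
def tool(d,s):      # d: bar axis in bin frame; tool z=-d, fingers close along bin x
    z=-B@d;y=s*B[:,0];y=y-z*(y@z);y/=np.linalg.norm(y);return np.column_stack([np.cross(y,z),y,z])
E
python3 - <<'E'
from h import *
from scipy.optimize import least_squares
from workcell import *
for n in("top","scene"):
    c=np.load(n+"0.npz");P=cloud(c);Q=inb(P)
    m=(c["range_z"]>0)&(c["image"].min(2)>90)&(abs(Q[...,0]-86)<40)&(Q[...,1]>38)&(Q[...,1]<96)&(Q[...,2]>118)&(Q[...,2]<195)
    q=Q[m]
    def f(p):
        d=axis(p[3],p[2]);o=np.array([p[0],-46.4,p[1]]);v=q-o;t=v@d
        r=np.linalg.norm(v-np.outer(t,d),axis=1)
        k=(t<196)&(t>144)
        return np.where(k,r-19,0)
    r=least_squares(f,[86,18.2,0,np.radians(40)],loss="soft_l1")
    print(n,m.sum(),r.x[:2],np.degrees(r.x[2:]),np.std(r.fun),"zmax",q[:,2].max(),"ymax",np.percentile(q[:,1],99))
th=np.radians(40);d=axis(th);f0=np.array([86,-46.4,18.2])
for s in(1,-1):
    for L in(151,290):
        print(s,L,w(f0+d*L),inverse_kinematics(w(f0+d*L),tool(d,s)))
    print(inverse_kinematics(w([86,0,6+151]),tool(axis(0),s)))
    print(inverse_kinematics(w([86,0,6+290]),tool(axis(0),s)))
E
```

```text
top 546 [89.36322618 15.2496077 ] [ 0.74584739 39.97757729] 0.689454948088592 zmax 182.632739966092 ymax 94.56398966002618
scene 625 [88.20807021 18.87964731] [ 0.13212054 40.22635976] 0.8627372592760085 zmax 182.6998145933444 ymax 92.6085601534822
1 151 [633.37629239 149.15304483 133.87271091] [-0.39279512  0.8012735  -0.39627878  1.62278616  0.99214285  1.28481986
 -0.89657406]
1 290 [600.185378   232.10685717 240.3528885 ] [-0.28037722  0.80365976 -0.84306484  1.4873804   1.06957785  1.6922835
 -0.93191426]
[ 0.16956594  0.7367891  -0.67144631  1.54146204  0.50523023  1.04244852
 -0.25368202]
[ 0.21460422  0.62029559 -0.76674976  1.39178264  0.43177667  1.30047661
 -0.1920739 ]
-1 151 [633.37629239 149.15304483 133.87271091] [ 0.04731605  1.15739127 -1.27907911  1.59758346  1.4943353   1.90258107
  2.10338056]
-1 290 [600.185378   232.10685717 240.3528885 ] [-0.17854005  0.8971019  -1.07052666  1.48150449  1.19395953  1.83329684
  2.15875489]
[-0.6976241   0.79929146  0.76816689  1.5932735  -0.6283942   1.01090178
 -2.4975163 ]
[-0.85931966  0.84641777  1.22513027  1.45518068 -0.79767735  1.39427076
 -2.3692383 ]
```

```bash
cat >> h.py <<'E'
X=88.;F0=np.array([X,-46.4,18.2]);T0=np.radians(40);L=151
E
python3 - <<'E'
from h import *
from workcell import *
d=axis(T0);R=tool(d,1);D=tool(axis(0),1)
movep(w([X-30,-40,400]),D)
movep(w(F0+d*(L+110)),R)
print(movel(w(F0+d*L),max_speed=120,guard=10))
s=read_state();print(s["time"],inb(s["eef_pos"])-(F0+d*L),s["ft_force"])
c=camera("scene");cv2.imwrite("pics/s1.png",cv2.resize(c["image"][90:290,200:420],None,fx=3,fy=3)[:600])
E
```

```text
False
4.9333 [0.34013654 0.71678912 0.50919402] [0.08443761 0.40352704 0.95274246]
```

View pics/s1.png

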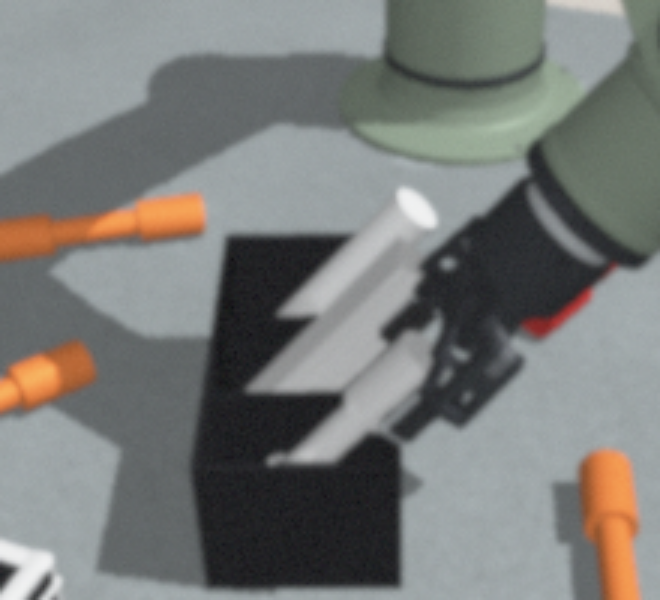

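The fingers straddle the top end of the necked bar (crop pixel 400,370) and clear the square bar. Clamp, then lift slightly.

```bash
python3 - <<'E'
from h import *
from workcell import *
clamp();s=read_state();print(s["time"],s["finger_gap"],s["gripper_force"],s["ft_force"])
def go(y,z,th,v):
    d=axis(th);movel(w(np.array([X,y,z])+d*L),tool(d,1),max_speed=v)
go(-43.4,30.2,T0,40)
s=read_state();print(s["time"],s["finger_gap"],s["gripper_force"],s["ft_force"])
for k in(.25,.5,.75,1): go(-43.4*(1-k),30.2-6*k,T0*(1-k),60)
s=read_state();print(s["time"],s["finger_gap"],s["gripper_force"],s["ft_force"],inb(s["eef_pos"]),s["tool_rot"][:,2])
for n in("scene","top"):
    c=camera(n);np.savez(n+"2.npz",**c);im=c["image"][90:290,200:420] if n=="scene" else c["image"][40:240,210:400]
    cv2.imwrite(f"pics/{n}2.png",cv2.resize(im,None,fx=3,fy=3))
E
```

```text
5.4833 36.630236809479044 59.615464210510254 [-0.24511309  1.73762873  1.95497999]
5.9417 37.00105120060018 60.22717595100403 [-0.56393892 -0.72399501 -4.24225333]
7.6167 36.6128811447274 60.44814705848694 [ 0.17386387  0.58085898 -3.79989289] [ 87.67039898   0.67891783 174.35202678] [-1.38799284e-03 -8.60755484e-04 -9.99998666e-01]
```

View pics/scene2.png

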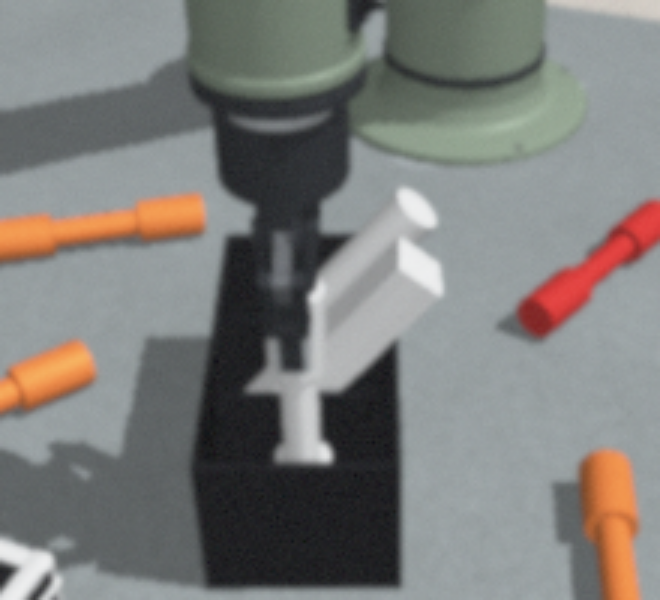

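The bar hangs held by its top end, with the neck at crop (300,415) about mid-bay; both bystanders are unmoved. I'll measure its actual tilt from the neck before lowering.

```bash
python3 - <<'E'
from h import *
from scipy.optimize import least_squares
c=np.load("scene2.npz");Q=inb(cloud(c))
m=(c["range_z"]>0)&(c["image"].min(2)>95)&(abs(Q[...,0]-88)<24)&(abs(Q[...,1])<40)&(Q[...,2]>60)&(Q[...,2]<152)
q=Q[m];v=np.argwhere(m)
for z0 in range(60,160,15):
    k=(q[:,2]>=z0)&(q[:,2]<z0+15)
    if k.sum()>3: print(z0,k.sum(),q[k].mean(0).round(1),np.ptp(q[k],axis=0).round(1))
k=(q[:,2]>92)&(q[:,2]<150)
def f(p):
    o=np.array([p[0],p[1],120]);d=np.array([p[2],p[3],1]);d/=np.linalg.norm(d)
    u=q[k]-o;return np.linalg.norm(u-np.outer(u@d,d),axis=1)-12
r=least_squares(f,[88,0,0,0],loss="soft_l1");print(r.x[:2],np.degrees(r.x[2:]),np.std(f(r.x)))
E
```

```text
75 46 [87.7  1.5 83.8] [26.6 34.6  8.6]
90 70 [97.2  0.8 97.2] [14.5 23.5 14.8]
105 65 [ 96.9   0.5 112.6] [ 9.2 22.  14.6]
120 67 [ 96.9   1.4 127.1] [10.3 21.8 14.2]
135 76 [ 96.6   1.  142. ] [14.3 23.6 14.4]
150 14 [ 96.3   3.5 150.9] [11.2 22.7  1.9]
[87.40289388  0.12014317] [-0.25869869  0.10188829] 0.7746447614242385
```

It's upright within 0.3°, at bay y≈0. Lower slowly with a guard.

```bash
python3 - <<'E'
from h import *
from workcell import *
p=read_state()["eef_pos"].copy();q=p.copy()
q[2]=161;movel(q,max_speed=40)
q[2]=150;h=movel(q,max_speed=8,guard=4)
s=read_state();print(h,s["time"],s["eef_pos"]-p,inb(s["eef_pos"]),s["ft_force"],s["tool_rot"][:,2])
E
```

```text
True 8.85 [  0.12333164  -0.04939499 -16.95824886] [ 88.06639576   2.07448272 157.88685592] [-0.48516507 -0.13423035  5.81192047] [ 2.14059906e-04 -5.85189810e-05 -9.99999975e-01]
```

```bash
python3 - <<'E'
from h import *
from workcell import *
wait(.3);s=read_state();print(s["ft_force"],inb(s["eef_pos"]))
open_gripper();wait(.3);s=read_state();print(s["finger_gap"],s["ft_force"])
p=s["eef_pos"].copy();p[2]+=130;print(movel(p,max_speed=90,guard=8))
movep(w([X-30,-180,420]),tool(axis(0),1));wait(.5)
print(read_state()["time"])
for n in("scene","top"):
    c=camera(n);np.savez(n+"3.npz",**c);im=c["image"][90:290,200:420] if n=="scene" else c["image"][40:240,210:400]
    cv2.imwrite(f"pics/{n}3.png",cv2.resize(im,None,fx=2.5,fy=2.5))
E
```

```text
[-0.7386196   0.53005891  7.153345  ] [ 88.06345388   2.02116226 157.87337886]
85.56320106935155 [0.52580812 0.43591347 0.46907127]
False
12.9833
```

View pics/scene3.png

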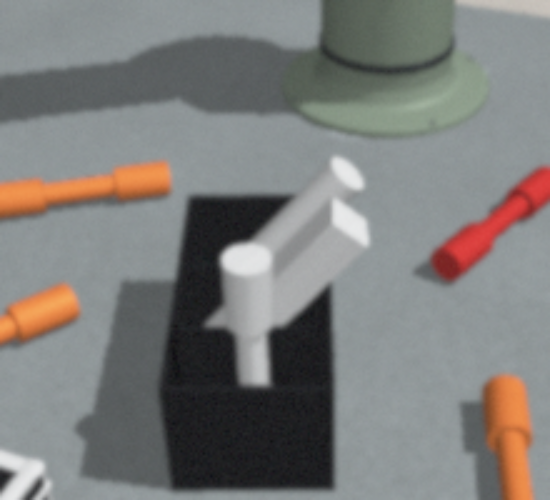

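The necked bar stands by itself (top at crop 245,265), with the bystanders still leaning at (340,175) and (350,222). One numeric check, then hand in.

```bash
python3 - <<'E'
from h import *
from workcell import *
c=camera("scene");Q=inb(cloud(c));m=(c["range_z"]>0)&(abs(Q[...,0]-88)<35)&(abs(Q[...,1])<40)&(c["image"].min(2)>95)
q=Q[m&(Q[...,2]>201)&(Q[...,2]<212)];top=(q.max(0)+q.min(0))/2;print("top",top)
for a0,b0 in((92,140),(150,200)):
    k=Q[m&(Q[...,2]>a0)&(Q[...,2]<b0)];print(a0,(np.percentile(k[:,1],2)+np.percentile(k[:,1],98))/2)
if abs(top[1])<8 and abs(top[2]-206)<5: print(finish_job())
E
```

```text
top [ 89.27619242   1.2113069  204.47876882]
92 1.8084230166643298
150 2.0820066093106933
the job is handed in; nothing more can be done
None
```

The necked bar now stands upright by itself in its own bay, within about 2 mm of midway between the two walls; the other two bars are still leaning, and the job is handed in after about 13 s.

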